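# Set the polishing machine's overarm to its height ring and hold the cam lever shut

## Task

Set the overarm of the lens polishing machine to its height mark: take the overarm and its open, sprung cam lever together between the fingers, raise the arm with the lever still part open until the top of its sleeve comes up to the rubber ring on the column, and only there squeeze the cam lever fully shut, keeping the sleeve at the ring and the ring where it is. Finish while holding: keep the arm at the ring and the lever squeezed shut in the fingers, without letting go, so that the sleeve's locking screw can then be tightened. Leave the tray, jar, spanner and lap around the machine where they are.

Things in the scene. Friction and masses are not known exactly. Their poses are not given: they have to be found in the camera images.
- machine: Fixed bench polishing machine: white casting 345 x 180 x 40 mm. Origin on the table under the axis of its upright steel column (20 mm thick, top 324 mm above the table); z up; -x points from the column over the bowl. Bowl: 138 mm across, rim 102 mm above the table, centred 172 mm from the column. A grey feed tube at the bowl's front, on the +y side, rises to 142 mm above the table.
- overarm: Dark steel overarm, 0.38 to 0.54 kg with its lever: a sleeve (42 mm thick, 50 mm tall) on the column and a level bar, 18 mm wide, 22 mm tall, along -x to a pin holder 172 mm out. Origin on the column axis at mid-bar height, at first 150 mm above the table, its lowest; z up. It slides up to 100 mm up the column, sinks if let go with the lever open, and swings freely on it, so a grasp centres it.
- overarm_grip (a point): The place to grip: middle of the bar's section, 95 mm from the column axis; axes as the overarm's (y across the bar towards the lever, z up). From above there is clear room for the fingers on both sides of bar and lever. The pin holder's cap, 77 mm farther out, ends 34 mm above this height.
- sleeve_top (a point): Centre of the upper end face of the overarm's sleeve (on the column axis, 25 mm above the bar's middle).
- ring_under (a point): Centre of the underside of the black rubber ring (29 mm diameter, 5 mm thick) on the column above the sleeve: the height mark, at first 30 to 80 mm above the sleeve's top. It grips the column with about 5 N and is pushed up if the sleeve is forced against it. Sleeve and ring just meet when sleeve_top and ring_under coincide.
- cam_lever: Steel cam lever on the +y side of the overarm. Origin on its upright pivot, 26 mm to +y of the column axis; its arm, 10 mm thick and 18 mm tall, level with the bar, runs 129 mm along the lever's -x to a black end 16 mm thick. Open, it splays away from the bar like one leg of a pair of tongs.
- lever_grip (a point): Middle of the lever arm's section, 101 mm from its pivot, level with the bar: the place to press on it.
- lever_angle (a joint): Cam lever: 0 = shut (parallel to the bar, 8 mm gap), 0.27 rad = fully open, as at first. A spring opens it; at the grip place it takes 7 to 8 N to start and 12 to 14 N to shut (a 20 N grip shuts it). Outside width of bar and lever there: 64 mm open, 53 mm at 0.17 rad, 46 mm at 0.10, 36 mm shut. Below about 0.13 rad the cam drags on the column (10 N or more).
- lens_tray: Black lens tray, 150 x 100 x 14 mm, lying beside the machine on its -y side; origin at the centre of its underside.
- jar: White lidded jar, 60 mm across and 60 mm tall, beside the machine on its +y side; origin at the centre of its underside.
- spanner: Steel spanner 150 mm long lying beside the machine on its +y side.
- lap: Brass mushroom-shaped lens lap, 52 mm across and 34 mm tall, beside the machine on its +y side; origin at the centre of its underside.

How it is judged:
By the outcome, as a careful person would: the job done as asked, in the order asked, and still so for the second after the job is handed in, while the arm keeps its last pose, push and grip.
It also fails if it takes over 42 s, if anything falls off the work surface, if the arm or the gripper's body presses on something with over 40 N, if the wrist force passes 120 N, or if a joint passes its speed limit or range.

## Robot

A 6-joint arm with a two-finger parallel gripper is mounted at the origin on the work surface. World frame = base frame: x ahead of the robot, y to its left, z up, the work surface at z = 0. Lengths are in m, angles in rad, forces in N, time in s.
With the tool pointing down it reaches from about 0.325 to 0.875 m from the base axis. Payload 4.4 kg.
Tool frame: the origin (TCP) lies at the very end of the fingers, on their centre line; the grasp point (between the pads) lies 19 mm behind it; z points along the fingers, y is the line along which they close (so a half turn about z gives the same grasp; the last joint's range is limited). The gripper opens to 85 mm and grips with 20 to 120 N. Pads are 22 mm wide; open, the fingers measure 114 mm over their backs; the gripper's body (76 mm by 85 mm) begins 54 mm behind the grasp point. The pads swing forward as they close: fully open they stand 13 mm farther back than shut.
Start: joints at [-1.355, 0.207, 1.542, -0, 1.393, -0.15], TCP at [0.206, -0.537, 0.231] pointing down, gripper open.
Joint ranges: [-2.73, 2.73], [-0.86, 2.22], [0.23, 2.46], [-1.11, 4.25], [0.08, 2.63], [-2.82, 2.82]. Speed limits (rad/s): [2.79, 2.79, 3.14, 3.14, 3.14, 3.14].

## Interface

Orientations are given as a unit quaternion [w, x, y, z].
In Python, from workcell import ctrl gives the robot as it stands.
- The arm moves only by the tool arm_command, never from a script. Its argument "plan" is one flat list of numbers, 5 for each row, row after row: the shift along the tool's x, y, z in mm, then the turn about the tool's z in rad, then the finger opening in mm, from 0 to 85.4. In form: [x, y, z, yaw, gripper, x, y, z, yaw, gripper, ...]. A call has 1 to 8 rows; each row shifts and turns the commanded pose from where the row before left it, along the tool's axes as they then stand; what a row does not reach is not made up. A row lasts 1/8 s, in which the tool goes at most 62.5 mm and 10.7 degrees, less where a joint would pass 70% of its speed; a pose out of reach is approached as far as the arm can. A call with a gripper value outside its range is refused whole. The fingers move at their own pace and stop on an object; "squeeze" is the grip in N (left out, the last holds). Time passes only in rows, so rows that do not move let the fingers close. It gives the time, the measured TCP pose, the force, the opening and the grip force at its end, in the units of the state.
- ctrl.observe(): the state, without advancing time (a new reading comes with each control period).
- ctrl.snapshot(name): name is "side" or "top" or "wrist"; returns a dict with "color" (400x640x3 uint8, blue, green, red), "depth" (400x640 float32, m along the optical axis (not along the pixel's ray), 0 where there is no reading), "vfov" (degrees; the focal length in pixels is half the picture's height over the tangent of half this angle, whatever the lens; pixels are square), "cx", "cy" (the principal point, pixels), "k1" (the pictures are not rectified: a ray, as slopes to the right and down, at radius r is drawn at 1 + k1 r^2 times it, then the intrinsics apply), "eye" and "attitude" of the camera in the world; the wrist camera has in their place "tool_from_camera" (4x4, takes a point from camera to tool coordinates, whose origin is the TCP and whose axes are the flange's). Camera axes: x right, y down, z forward; pixel columns grow to the right and rows downward; lengths in m; the calibration is good to about 2 mm. A picture is of the moment at which its call begins: read the wrist's pose just before it.
- ctrl.sign_off(): hands the job in; it is judged then, once.
The state is a dict: "clock": time; "qpos": joint angles; "qd": joint speeds; "joint_torque": joint torques, N m; "ee_pos": TCP position; "tool_rot": TCP orientation; "force": force on the tool from outside, world axes, zero at the start; "moment": the same for the moment, N m; "opening": finger opening in m; "grasp_force": force on a finger pad.
Only numpy, scipy, OpenCV 4.12 (cv2) and the standard library are available. Lean on these libraries where they do the work, as an engineer would, in place of code of your own. Each camera call takes 0.05 s, during which the arm holds its last target. There are 200 camera calls.

## Working session

There is one attempt and no reset: what is moved stays moved. The work goes in short steps, Python scripts to look and compute and a tool call to move; the robot and the scene stay as the last step left them, time stands still between calls to the robot, and variables do not carry over. Pictures are saved under pics/ and viewed, at most 10 in all, crops included, and the job is handed in when it is done.

Besides the shell and the picture viewer there is one more tool, called after "Emit:" as name(argument=value, ...) on one line, values as JSON. arm_command: Moves the arm, as the interface text tells. Its arguments: {"type":"object","properties":{"plan":{"type":"array"},"squeeze":{"type":"number"}},"required":["plan"]}

```bash
mkdir -p pics; cat > h.py <<'E'
import numpy as np, cv2
from scipy.spatial.transform import Rotation as R
from workcell import ctrl
def rot(q): return R.from_quat([q[1],q[2],q[3],q[0]]).as_matrix()
def cam(s,st=None):
    if 'eye' in s:
        a=np.array(s['attitude'],float); M=a if a.shape==(3,3) else rot(a)
        return np.array(s['eye'],float),M
    T=np.array(s['tool_from_camera']); Rt=rot(st['tool_rot'])
    return Rt@T[:3,3]+np.array(st['ee_pos']),Rt@T[:3,:3]
def ray(s,u,v):
    f=s['color'].shape[0]/2/np.tan(np.radians(s['vfov'])/2)
    d=np.array([(u-s['cx'])/f,(v-s['cy'])/f]); p=d.copy()
    for _ in range(20): p=d/(1+s['k1']*(p@p))
    return np.array([p[0],p[1],1.])
def on_plane(s,u,v,z,st=None):
    e,M=cam(s,st); d=M@ray(s,u,v); return e+d*(z-e[2])/d[2]
def pt(s,u,v,st=None):
    e,M=cam(s,st); return e+M@ray(s,u,v)*s['depth'][int(v),int(u)]
E
python3 - <<'E'
from h import *
import pickle
print(ctrl.observe())
for n in ['side','top']:
    s=ctrl.snapshot(n); cv2.imwrite(f'pics/{n}0.png',s['color']); pickle.dump(s,open(n+'0.pkl','wb'))
    print(n,{k:v for k,v in s.items() if k not in('color','depth')})
E
```

```text
{'clock': 0.0, 'qpos': array([-1.35549631e+00,  2.07453450e-01,  1.54296970e+00, -9.69194885e-06,
        1.39350305e+00, -1.50510529e-01]), 'qd': array([ 0.00157798, -0.00027322, -0.00014519, -0.00053976, -0.00162397,
       -0.00106959]), 'joint_torque': array([ 4.60067604e-04, -3.83033252e+01, -2.91599143e+01, -3.17771810e-04,
        1.06976205e-02, -1.26165097e-05]), 'ee_pos': array([ 0.20549658, -0.53620517,  0.23009931]), 'tool_rot': array([-1.16600689e-03,  9.83318586e-01,  1.81887872e-01, -4.25572301e-05]), 'force': array([ 0.60136495, -0.92166871, -0.16175998]), 'moment': array([-0.00532319,  0.00822153,  0.03031384]), 'grasp_force': 0.0, 'opening': 0.0853799887511638}
side {'vfov': 55.01269877841522, 'cx': 313.9492273717958, 'cy': 198.84342135907758, 'k1': -0.07317081080152452, 'eye': array([0.27899007, 0.44089554, 0.67940471]), 'attitude': array([ 0.1072362 , -0.25343787,  0.89664323, -0.34684372])}
top {'vfov': 50.09052998409341, 'cx': 314.34432627836196, 'cy': 200.7342353700918, 'k1': -0.1008152745870926, 'eye': array([0.3549763 , 0.02146214, 1.15835394]), 'attitude': array([-0.05883617,  0.70698058, -0.7016601 ,  0.06625609])}
```

View pics/side0.png

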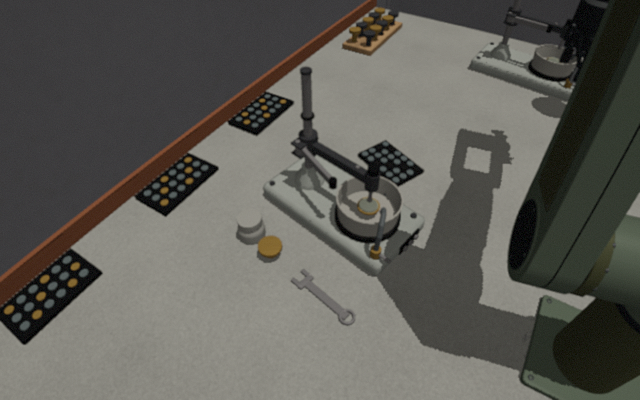

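View pics/top0.png

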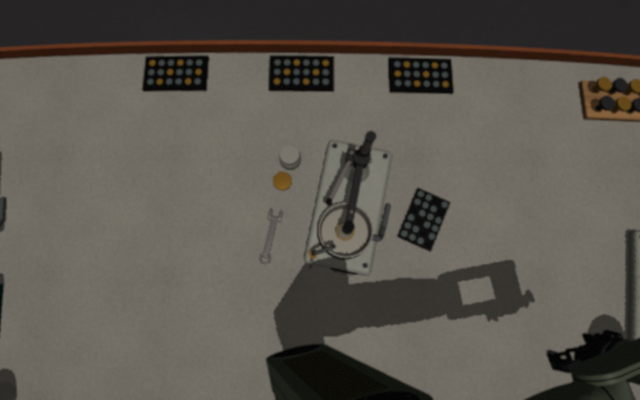

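The side view shows the column top at about (306,70), the sleeve at (307,138) and the pin cap at (373,170). In the top view the column top is at (371,134), the pin cap at (347,228) and the lever's black end at (328,200). I'll measure these and enlarge both crops.

```bash
python3 - <<'E'
from h import *
import pickle
S=pickle.load(open('side0.pkl','rb'));T=pickle.load(open('top0.pkl','rb'))
print('coltop top',on_plane(T,371,134,.324),pt(T,371,134)); print('coltop side',on_plane(S,306,70,.324),pt(S,306,72))
print('cap top',on_plane(T,347,228,.184),pt(T,347,228)); print('cap side',on_plane(S,373,167,.184),pt(S,373,168))
print('lever end',on_plane(T,328,200,.159),pt(T,328,200));
a=cv2.resize(S['color'][50:220,250:420],None,fx=3.5,fy=3.5,interpolation=cv2.INTER_CUBIC)
b=cv2.resize(T['color'][120:280,290:410],None,fx=3.5,fy=3.5,interpolation=cv2.INTER_CUBIC)
a=cv2.convertScaleAbs(a[:560,:],alpha=1.8); b=cv2.convertScaleAbs(b,alpha=1.8)
c=np.hstack([a[:, :380],b[:560]]);print(c.shape);cv2.imwrite('pics/crop1.png',c)
E
```

```text
coltop top [ 0.64430672 -0.1020351   0.324     ] [ 0.64342609 -0.10165921  0.32653952]
coltop side [ 0.63940719 -0.09862852  0.324     ] [ 0.63400611 -0.09032109  0.32543393]
cap top [ 0.46663154 -0.06345473  0.184     ] [ 0.46644775 -0.06331495  0.18560383]
cap side [ 0.47414017 -0.06815794  0.184     ] [ 0.47263552 -0.06490401  0.18472929]
lever end [ 0.53597004 -0.02088073  0.159     ] [ 0.53535349 -0.02073649  0.16240431]
(560, 800, 3)
```

View pics/crop1.png

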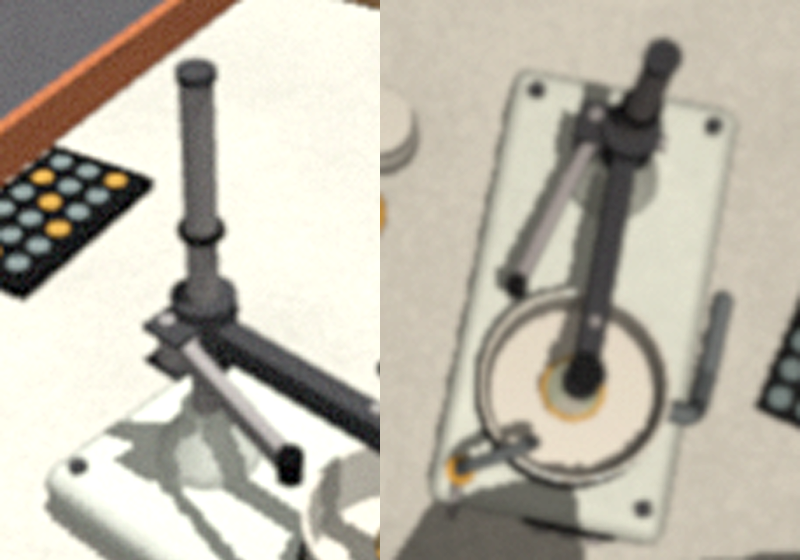

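The enlarged crop shows the ring at about (202,232) on the column, the sleeve top at about (205,295), and the lever splayed to +y. The machine's -x points at the robot, with yaw about -0.20. I'll move to a hover over the grip place and refine from there.

Emit:
arm_command(plan=[0,0,-10,0.1425,85,0,0,-10,0.1425,85,0,0,-10,0.1425,85,0,0,-10,0.1425,85,20,-44,0,0,85,20,-44,0,0,85,20,-44,0,0,85,20,-44,0,0,85], squeeze=20)

```text
clock: 1.1
ee_pos: [0.3202, -0.3792, 0.2707]
tool_rot: [-0.0, 0.995, -0.102, -0.0]
force: [0.8, -0.2, -0.3]
opening: 0.0849
grasp_force: 0.0
```

Emit:
arm_command(plan=[20,-45,0,0,85,20,-45,0,0,85,20,-45,0,0,85,20,-45,0,0,85,20,-45,0,0,85,20,-45,0,0,85,20,-45,0,0,85,20,-45,0,0,85])

```text
clock: 2.1
ee_pos: [0.5498, -0.0592, 0.2708]
tool_rot: [0.0, 0.995, -0.102, -0.0]
force: [0.3, 0.1, 0.2]
opening: 0.0847
grasp_force: 0.0
```

```bash
python3 - <<'E'
from h import *
import pickle
st=ctrl.observe(); s=ctrl.snapshot('wrist'); pickle.dump((s,st),open('w1.pkl','wb'))
print(st['ee_pos'],rot(st['tool_rot'])[:,0],st['force'],s['tool_from_camera'],s['vfov'],s['cx'],s['cy'])
cv2.imwrite('pics/w1.png',cv2.convertScaleAbs(s['color'],alpha=1.6))
s=ctrl.snapshot('side'); pickle.dump(s,open('side1.pkl','wb'))
E
```

```text
[ 0.54982733 -0.05923109  0.27075577] [ 9.79258763e-01 -2.02611925e-01 -8.26054124e-04] [0.26321535 0.06190647 0.19981701] [[-5.44198411e-04 -9.51301700e-01 -3.08260895e-01  7.95929224e-02]
 [ 9.99999802e-01 -6.14910958e-04  1.32250108e-04  9.26180765e-04]
 [-3.15362755e-04 -3.08260762e-01  9.51301846e-01 -1.42250358e-01]
 [ 0.00000000e+00  0.00000000e+00  0.00000000e+00  1.00000000e+00]] 60.350321705175126 317.301343216083 198.2474906542176
```

View pics/w1.png

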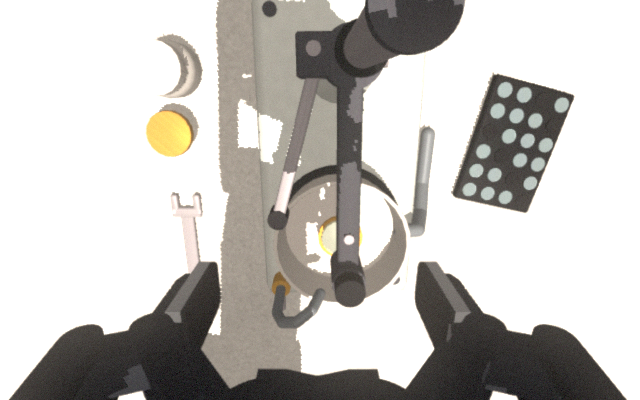

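The wrist view shows the bar from (350,80) to the cap at (348,285), the lever pivot at (314,47), the lever's end at (278,217), and the column top cut off at (410,15). The camera sits 80 mm towards the column, so I'll check whether a half turn of the wrist is possible. I'll also fit the bar's centre line.

```bash
python3 - <<'E'
from h import *
import pickle
s,st=pickle.load(open('w1.pkl','rb'))
print('q',ctrl.observe()['qpos'])
g=s['color'].max(2).astype(int)
P=[]
for v in range(100,232,6):
    r=g[v,315:385]; i=350-315; t=60
    a=i
    while a>0 and r[a]<t:a-=1
    b=i
    while b<69 and r[b]<t:b+=1
    p=on_plane(s,315+(a+b)/2,v,.161,st); w=np.linalg.norm(on_plane(s,315+b,v,.161,st)-on_plane(s,315+a,v,.161,st))
    P.append([*p[:2],w*1e3, *(pt(s,350,v,st)[2:])])
P=np.array(P);print(P.round(4)[::2])
ok=abs(P[:,2]-18)<4
k=np.polyfit(P[ok,0],P[ok,1],1);print('slope',k,np.arctan(k[0]))
print('cap',on_plane(s,348,278,.184,st),pt(s,348,278,st))
print('pivot',on_plane(s,314,47,.161,st),pt(s,314,47,st))
print('levend',on_plane(s,278,217,.159,st),pt(s,278,217,st))
# silhouette of the column in side view
S=pickle.load(open('side1.pkl','rb'))
for r in (90,100,108): print(S['color'][r,295:322].max(1))
print('col v', S['color'][60:160,307].max(1))
E
```

```text
q [-0.26026926  0.13330817  1.54491212  0.00196917  1.46408194  1.50897306]
[[ 0.6144 -0.0973  0.      0.1599]
 [ 0.6062 -0.0958  0.      0.1613]
 [ 0.5981 -0.0932 18.0535  0.1601]
 [ 0.5896 -0.0917 18.2355  0.1616]
 [ 0.5815 -0.0873 12.5239  0.1597]
 [ 0.5721 -0.0886 18.6175  0.1611]
 [ 0.5628 -0.088   0.      0.1617]
 [ 0.5536 -0.0864  0.      0.16  ]
 [ 0.5442 -0.0847  0.      0.1618]
 [ 0.5345 -0.083   0.      0.16  ]
 [ 0.5247 -0.0813  0.      0.1599]]
slope [-0.18691718  0.0185534 ] -0.18478486677901856
cap [ 0.48774395 -0.07114652  0.184     ] [ 0.48404614 -0.07101115  0.17795114]
pivot [ 0.65379902 -0.07950843  0.161     ] [ 0.65311895 -0.07942404  0.167565  ]
levend [ 0.53792913 -0.02601827  0.159     ] [ 0.53819447 -0.0261668   0.15975057]
[140 140 141 140 114  52  12  12   4  15   7  14  15  12  22   9  15  15
   8  14  13  15  12  17  39  63  95]
[141 143 141 123  75  29   9  14  11  12  26  32  34  23  16   2  15  12
   2  41  95 131 142 120  70  30  17]
[139 141 142 142 139 139 118  81  34  12  13  20   8  21  16  14  17  14
  16  16  12   8  17  19  16  11  53]
col v [137 139 138 138 138 134 108  54  26  19  23  23  22  19  31  35  35  30
  30  28  31  25  28  23  31  25  19  19   7  19  15   7  10   9  16   8
  21  31  39  44  34  11  11   9  15  15  14  15   8  15  25  42  47  55
  56  55  50  36  11   8  32  46  51  55  54  50  52  51  50  55  50  53
  52  53  49  52  46  34  15  28  22  23  21  25  18  24  24  27  27  37
  45  51  54  55  55  53  49  41  44  44]
```

Emit:
arm_command(plan=[0,0,0,-0.1756,85,0,0,0,-0.1756,85,0,0,0,-0.1756,85,0,0,0,-0.1756,85,0,0,0,-0.1756,85,0,0,0,-0.1756,85,0,0,0,-0.1756,85,0,0,0,-0.1756,85])

```text
clock: 3.2
ee_pos: [0.5486, -0.0615, 0.2707]
tool_rot: [-0.0, 0.824, 0.567, -0.001]
force: [-1.1, 1.0, -0.3]
opening: 0.0849
grasp_force: 0.0
```

Emit:
arm_command(plan=[0,0,0,-0.1756,85,0,0,0,-0.1756,85,0,0,0,-0.1756,85,0,0,0,-0.1756,85,0,0,0,-0.1756,85,0,0,0,-0.1756,85,0,0,0,-0.1756,85,0,0,0,-0.1756,85])

```text
clock: 4.2
ee_pos: [0.5486, -0.0615, 0.2707]
tool_rot: [-0.001, 0.262, 0.965, -0.0]
force: [-0.2, 0.5, 0.2]
opening: 0.085
grasp_force: 0.0
```

Emit:
arm_command(plan=[0,0,0,-0.1756,85,0,0,0,-0.1756,85,-4,-2,0,0,85,0,0,25,0,85,0,0,25,0,85])

```text
clock: 4.82
ee_pos: [0.5531, -0.0642, 0.2209]
tool_rot: [0.0, 0.094, 0.996, -0.0]
force: [-0.8, 0.5, -0.4]
opening: 0.0849
grasp_force: 0.0
```

```bash
python3 - <<'E'
from h import *
import pickle
st=ctrl.observe(); s=ctrl.snapshot('wrist'); pickle.dump((s,st),open('w2.pkl','wb'))
Rt=rot(st['tool_rot']);print(st['ee_pos'],Rt[:,0],Rt[:,1],st['qpos'])
cv2.imwrite('pics/w2.png',cv2.convertScaleAbs(s['color'],alpha=1.6))
E
```

```text
[ 0.55309557 -0.06423546  0.22087472] [-9.82204198e-01  1.87814410e-01 -8.13231733e-04] [ 1.87814770e-01  9.82204388e-01 -3.90296442e-04] [-2.70869573e-01  1.76385189e-01  1.59927078e+00 -3.29375213e-04
  1.36509425e+00 -1.65266205e+00]
```

View pics/w2.png

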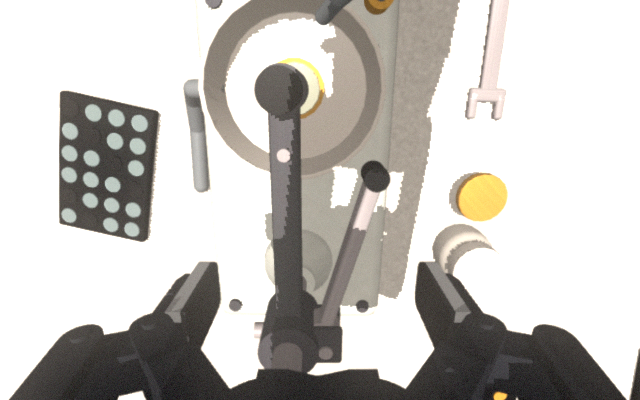

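The wrist view now shows the pin cap at (281,88), the bar running to (288,290), the lever end at (375,175), and both fingers clear on either side.

```bash
python3 - <<'E'
from h import *
import pickle
s,st=pickle.load(open('w2.pkl','rb'))
Rt=rot(st['tool_rot'])
def rel(u,v,z):
    p=on_plane(s,u,v,z,st); return p.round(4),((Rt.T@(p-st['ee_pos']))[:2]*1e3).round(1),pt(s,u,v,st)[2].round(4)
for n,a in dict(cap=(281,88,.184),bar1=(285,140,.161),bar2=(286,200,.161),bar3=(287.5,265,.161),levend=(375,174,.159),levtop=(352,236,.159)).items(): print(n,*rel(*a))
E
```

```text
cap [ 0.4727 -0.0683  0.184 ] [ 78.2 -19.1] 0.1835
bar1 [ 0.5013 -0.0747  0.161 ] [ 48.9 -20. ] 0.1611
bar2 [ 0.5377 -0.0821  0.161 ] [ 11.9 -20.4] 0.1609
bar3 [ 0.582  -0.0909  0.161 ] [-33.4 -20.8] 0.16
levend [ 0.5322 -0.0254  0.159 ] [27.9 34.2] 0.1588
levtop [ 0.5703 -0.0457  0.159 ] [-13.4  21.4] 0.1589
```

Emit:
arm_command(plan=[1,2,16,0.017,85,0,0,20,0,85,0,0,20,0,85,0,0,20,0,85,0,0,20,0,85,0,0,0,0,85])

```text
clock: 5.62
ee_pos: [0.5511, -0.0611, 0.1238]
tool_rot: [-0.002, 0.102, 0.995, 0.0]
force: [0.6, -0.4, 0.7]
opening: 0.085
grasp_force: 0.0
```

Emit:
arm_command(plan=[0,0,0,0,66,0,0,0,0,66,0,0,0,0,64,0,-1,0,0,61,0,-1,0,0,59,0,-1,0,0,57,0,0,0,0,57,0,0,0,0,57], squeeze=20)

```text
clock: 6.62
ee_pos: [0.5529, -0.0642, 0.1275]
tool_rot: [0.001, 0.101, 0.995, -0.0]
force: [-1.9, 1.7, 7.7]
opening: 0.057
grasp_force: 6.7
```

```bash
python3 - <<'E'
from h import *
import pickle
st=ctrl.observe();print(st['clock'],st['ee_pos'],st['force'],st['moment'],st['opening'],st['grasp_force'])
s=ctrl.snapshot('side');pickle.dump(s,open('side2.pkl','wb'))
a=cv2.convertScaleAbs(cv2.resize(s['color'][50:220,250:420],None,fx=3.5,fy=3.5,interpolation=cv2.INTER_CUBIC),alpha=1.8);cv2.imwrite('pics/side2.png',a)
E
```

```text
6.625 [ 0.55285324 -0.06423255  0.12748351] [-1.94246814  1.71031175  7.71152498] [0.13232124 0.35831296 0.03397439] 0.057047426312355404 6.682804003357887
```

View pics/side2.png

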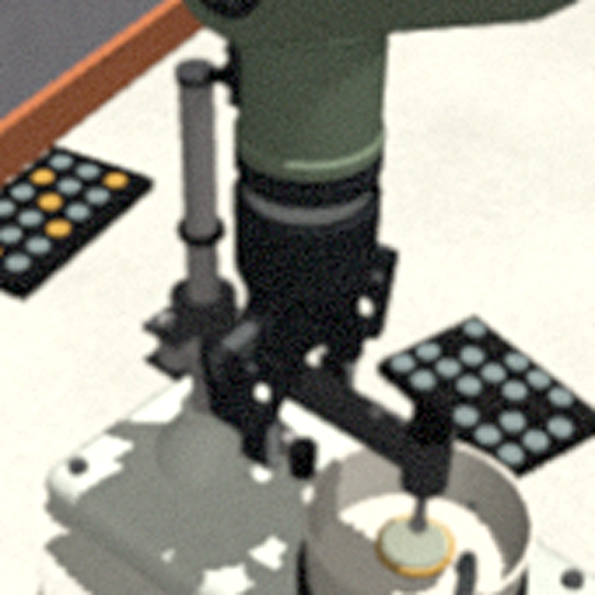

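The grasp is on: both fingers straddle bar and lever, the ring is at (202,230) and the sleeve's upper face at (205,295) in the crop. Next I'll measure the gap along the column.

```bash
cat > gap.py <<'E'
from h import *
import pickle,sys
A=np.array([.642,-.102])
def heights(s,show=True):
    e,M=cam(s); f=200/np.tan(np.radians(s['vfov'])/2)
    def proj(p):
        c=M.T@(p-e); d=c[:2]/c[2]; d=d*(1+s['k1']*(d@d)); return d*f+[s['cx'],s['cy']]
    h=(e[:2]-A)/np.linalg.norm(e[:2]-A)
    # profile over z along the near generator of the column, averaged over 5 px across
    zs=np.arange(.15,.33,.0005); out=[]
    g=cv2.GaussianBlur(s['color'].max(2),(0,0),.5).astype(np.float32)
    for z in zs:
        u,v=proj(np.array([*(A+h*.010),z])); 
        out.append(np.mean([cv2.remap(g,np.float32([[u+d]]),np.float32([[v]]),cv2.INTER_CUBIC)[0,0] for d in(-2,-1,0,1,2)]))
    return zs,np.array(out),e,h,proj
if __name__=='__main__':
    for n in sys.argv[1:]:
        s=pickle.load(open(n+'.pkl','rb')); zs,o,e,h,proj=heights(s)
        el=(e[2]-.2)/np.linalg.norm(e[:2]-A); print(n,'slope',el,'colaxis px',proj(np.array([*A,.324])),proj(np.array([*A,.22])))
        print([(round(z*1e3),int(x)) for z,x in zip(zs[::4],o[::4])])
E
python3 gap.py side0 side2
```

```text
side0 slope 0.7340688342942302 colaxis px [305.80790974  68.86021213] [307.41149826 115.53363775]
[(150, 28), (152, 27), (154, 28), (156, 28), (158, 27), (160, 26), (162, 26), (164, 32), (166, 41), (168, 47), (170, 49), (172, 51), (174, 54), (176, 55), (178, 56), (180, 59), (182, 60), (184, 59), (186, 57), (188, 57), (190, 57), (192, 56), (194, 55), (196, 56), (198, 55), (200, 53), (202, 52), (204, 52), (206, 53), (208, 52), (210, 52), (212, 50), (214, 43), (216, 31), (218, 17), (220, 16), (222, 29), (224, 45), (226, 55), (228, 59), (230, 60), (232, 60), (234, 59), (236, 59), (238, 58), (240, 58), (242, 59), (244, 58), (246, 57), (248, 58), (250, 58), (252, 58), (254, 59), (256, 58), (258, 59), (260, 59), (262, 59), (264, 58), (266, 57), (268, 57), (270, 59), (272, 58), (274, 58), (276, 57), (278, 58), (280, 58), (282, 59), (284, 59), (286, 59), (288, 58), (290, 57), (292, 58), (294, 58), (296, 58), (298, 57), (300, 57), (302, 55), (304, 55), (306, 54), (308, 53), (310, 53), (312, 53), (314, 52), (316, 46), (318, 34), (320, 27), (322, 32), (324, 44), (326, 51), (328, 51), (330, 47)]

[... 399 characters left out ...]
4, 50), (206, 50), (208, 51), (210, 52), (212, 50), (214, 43), (216, 31), (218, 16), (220, 15), (222, 27), (224, 43), (226, 53), (228, 57), (230, 59), (232, 58), (234, 58), (236, 58), (238, 59), (240, 58), (242, 58), (244, 58), (246, 57), (248, 58), (250, 58), (252, 57), (254, 58), (256, 57), (258, 57), (260, 57), (262, 57), (264, 57), (266, 58), (268, 58), (270, 57), (272, 58), (274, 58), (276, 58), (278, 57), (280, 58), (282, 58), (284, 57), (286, 58), (288, 58), (290, 57), (292, 57), (294, 58), (296, 57), (298, 56), (300, 56), (302, 56), (304, 55), (306, 54), (308, 53), (310, 52), (312, 52), (314, 51), (316, 46), (318, 33), (320, 26), (322, 31), (324, 41), (326, 47), (328, 47), (330, 45)]
```

The ring's underside comes out at z ≈ 0.2190 (±1 mm), so the lift is about 44 mm. I'll close to about 53 mm and raise most of the way.

Emit:
arm_command(plan=[0,-1,-2,0,55,0,-1,-2,0,53,0,0,0,0,53,0,0,-4,0,53,0,0,-4,0,53,0,0,-4,0,53,0,0,0,0,53])

```text
clock: 7.55
ee_pos: [0.5514, -0.0663, 0.1417]
tool_rot: [0.0, 0.101, 0.995, -0.0]
force: [3.4, -0.1, -5.4]
opening: 0.0529
grasp_force: 7.3
```

```bash
cat > look.py <<'E'
from gap import *
st=ctrl.observe();print(st['clock'],st['ee_pos'].round(4),st['force'].round(2),st['opening'].round(4),st['grasp_force'])
fz=[]
n=sys.argv[1]
s=ctrl.snapshot('side');pickle.dump(s,open(n+'.pkl','wb'))
zs,o,*_=heights(s)
k=(zs>.165)&(zs<.235)
print([(round(z*1e3),int(x)) for z,x in zip(zs[k][::2],o[k][::2])])
E
python3 look.py side3
```

```text
Traceback (most recent call last):
  File "look.py", line 2, in <module>
    st=ctrl.observe();print(st['clock'],st['ee_pos'].round(4),st['force'].round(2),st['opening'].round(4),st['grasp_force'])
                                                                                   ^^^^^^^^^^^^^^^^^^^
AttributeError: 'float' object has no attribute 'round'
```

```bash
sed -i "s/st\['opening'\].round(4)/st['opening']/" look.py; python3 look.py side3
```

```text
7.55 [ 0.5514 -0.0663  0.1417] [ 3.37 -0.07 -5.44] 0.05294968748437796 7.319417456164956
[(166, 20), (166, 19), (168, 19), (168, 21), (170, 22), (170, 23), (172, 24), (173, 24), (174, 24), (175, 23), (176, 22), (177, 22), (178, 23), (179, 23), (180, 24), (181, 24), (182, 24), (183, 24), (184, 25), (185, 27), (186, 30), (187, 34), (188, 38), (189, 43), (190, 46), (191, 48), (192, 50), (193, 52), (194, 52), (195, 53), (196, 53), (197, 52), (198, 52), (199, 52), (200, 51), (201, 51), (202, 51), (203, 52), (204, 52), (205, 51), (206, 51), (207, 51), (208, 51), (209, 51), (210, 52), (211, 52), (212, 51), (213, 49), (214, 45), (215, 40), (216, 35), (217, 26), (218, 18), (219, 13), (220, 11), (221, 13), (222, 19), (223, 26), (224, 34), (225, 41), (226, 46), (227, 51), (228, 52), (229, 53), (230, 54), (231, 53), (232, 53), (233, 52), (234, 53), (235, 54)]
```

Emit:
arm_command(plan=[0,0,-4,0,53,0,0,-4,0,53,0,0,-4,0,53,0,0,-4,0,53,0,0,-4,0,53,0,0,-3,0,53,0,0,0,0,53,0,0,0,0,53])

```text
clock: 8.6
ee_pos: [0.5513, -0.0663, 0.1644]
tool_rot: [0.0, 0.101, 0.995, -0.0]
force: [3.9, -1.2, -5.1]
opening: 0.053
grasp_force: 7.6
```

```bash
python3 look.py side4
```

```text
8.6 [ 0.5513 -0.0663  0.1644] [ 3.86 -1.16 -5.12] 0.05300250263811188 7.636310588568449
[(166, 34), (166, 34), (168, 34), (168, 34), (170, 33), (170, 32), (172, 31), (173, 31), (174, 31), (175, 30), (176, 30), (177, 29), (178, 27), (179, 26), (180, 26), (181, 25), (182, 23), (183, 22), (184, 20), (185, 19), (186, 19), (187, 18), (188, 18), (189, 19), (190, 20), (191, 21), (192, 22), (193, 22), (194, 22), (195, 22), (196, 23), (197, 23), (198, 23), (199, 23), (200, 23), (201, 24), (202, 25), (203, 23), (204, 23), (205, 23), (206, 24), (207, 27), (208, 28), (209, 31), (210, 36), (211, 40), (212, 44), (213, 46), (214, 45), (215, 41), (216, 35), (217, 27), (218, 20), (219, 15), (220, 12), (221, 14), (222, 19), (223, 26), (224, 35), (225, 41), (226, 45), (227, 49), (228, 51), (229, 52), (230, 52), (231, 52), (232, 52), (233, 52), (234, 51), (235, 51)]
```

Emit:
arm_command(plan=[0,0,-3,0,53,0,0,-2,0,53,0,0,0,0,53,0,0,0,0,53])

```text
clock: 9.15
ee_pos: [0.5514, -0.0663, 0.1694]
tool_rot: [0.0, 0.101, 0.995, -0.0]
force: [3.6, -0.7, -4.2]
opening: 0.0527
grasp_force: 7.7
```

Emit:
arm_command(plan=[0,0,-1,0,53,0,0,0,0,53,0,0,0,0,53])

```text
clock: 9.52
ee_pos: [0.5513, -0.0663, 0.1703]
tool_rot: [0.0, 0.101, 0.995, -0.0]
force: [4.2, -1.8, -4.2]
opening: 0.0529
grasp_force: 7.8
```

Emit:
arm_command(plan=[0,0,-0.7,0,53,0,0,0,0,53,0,0,0,0,53])

```text
clock: 9.9
ee_pos: [0.5513, -0.0662, 0.171]
tool_rot: [0.0, 0.101, 0.995, -0.0]
force: [4.7, -1.6, -6.1]
opening: 0.0529
grasp_force: 7.8
```

```bash
python3 look.py side5
```

```text
9.9 [ 0.5513 -0.0662  0.171 ] [ 4.69 -1.63 -6.11] 0.052902099274309194 7.794996681623161
[(166, 36), (166, 35), (168, 35), (168, 34), (170, 34), (170, 34), (172, 34), (173, 35), (174, 35), (175, 35), (176, 34), (177, 33), (178, 32), (179, 31), (180, 31), (181, 31), (182, 30), (183, 29), (184, 29), (185, 28), (186, 28), (187, 27), (188, 26), (189, 24), (190, 21), (191, 18), (192, 17), (193, 18), (194, 19), (195, 19), (196, 19), (197, 19), (198, 19), (199, 19), (200, 21), (201, 22), (202, 23), (203, 23), (204, 23), (205, 23), (206, 23), (207, 22), (208, 23), (209, 23), (210, 24), (211, 24), (212, 24), (213, 24), (214, 22), (215, 19), (216, 16), (217, 13), (218, 11), (219, 11), (220, 11), (221, 13), (222, 19), (223, 25), (224, 33), (225, 39), (226, 44), (227, 49), (228, 51), (229, 52), (230, 53), (231, 53), (232, 52), (233, 51), (234, 50), (235, 51)]
```

Emit:
arm_command(plan=[0,0,-0.5,0,53,0,0,0,0,53,0,0,0,0,53])

```text
clock: 10.32
ee_pos: [0.5514, -0.0662, 0.1715]
tool_rot: [0.0, 0.101, 0.995, -0.0]
force: [4.9, -2.0, -6.1]
opening: 0.0529
grasp_force: 7.8
```

Emit:
arm_command(plan=[0,0,-0.5,0,53,0,0,0,0,53,0,0,0,0,53])

```text
clock: 10.7
ee_pos: [0.5513, -0.0663, 0.172]
tool_rot: [0.0, 0.101, 0.995, -0.0]
force: [4.5, -1.7, -5.7]
opening: 0.0532
grasp_force: 7.8
```

Emit:
arm_command(plan=[0,0,-0.4,0,53,0,0,0,0,53,0,0,0,0,53])

```text
clock: 11.08
ee_pos: [0.5514, -0.0662, 0.1724]
tool_rot: [0.0, 0.101, 0.995, -0.0]
force: [4.6, -1.9, -5.9]
opening: 0.0532
grasp_force: 7.8
```

```bash
cat > edge.py <<'E'
from gap import *
def cross(zs,o,a,b,lv,up):
    k=np.where((zs>=a)&(zs<=b))[0]
    for i in k[:-1]:
        if (o[i]<lv<=o[i+1]) if up else (o[i]>=lv>o[i+1]): return round((zs[i]+(lv-o[i])/(o[i+1]-o[i])*.0005)*1e3,2)
def rep(n,s):
    zs,o,*_=heights(s)
    print(n,'ring top edge',cross(zs,o,.219,.235,33,True),'lower edge',cross(zs,o,.205,.221,17,False))
if __name__=='__main__':
    for n in ['side0','side2','side3','side4','side5']: rep(n,pickle.load(open(n+'.pkl','rb')))
    f=[]
    for i in range(3):
        st=ctrl.observe(); f.append(st['force'][2]); s=ctrl.snapshot('side'); rep('now',s)
    print(f,st['clock'],st['ee_pos'],st['opening'])
    pickle.dump(s,open('last.pkl','wb'))
E
python3 edge.py
```

```text
side0 ring top edge 222.55 lower edge 218.21
side2 ring top edge 222.81 lower edge 218.0
side3 ring top edge 223.37 lower edge 217.79
side4 ring top edge 223.24 lower edge 218.25
side5 ring top edge 223.48 lower edge 215.44
now ring top edge 223.49 lower edge 216.1
now ring top edge 223.36 lower edge 215.74
now ring top edge 223.53 lower edge 216.32
[np.float64(-5.925100474948154), np.float64(-4.931664426740457), np.float64(-5.657489531996936)] 11.175 [ 0.55133609 -0.06622094  0.17241218] 0.052779673139107156
```

Emit:
arm_command(plan=[0,0,-0.4,0,53,0,0,0,0,53,0,0,0,0,53])

```text
clock: 11.6
ee_pos: [0.5514, -0.0662, 0.1728]
tool_rot: [0.0, 0.101, 0.995, -0.0]
force: [4.6, -2.1, -5.0]
opening: 0.0531
grasp_force: 7.8
```

Emit:
arm_command(plan=[0,0,-0.4,0,53,0,0,0,0,53,0,0,0,0,53])

```text
clock: 11.98
ee_pos: [0.5513, -0.0662, 0.1729]
tool_rot: [0.0, 0.101, 0.995, 0.0]
force: [5.3, -1.9, -5.7]
opening: 0.0531
grasp_force: 7.8
```

Emit:
arm_command(plan=[0,0,-0.4,0,53,0,0,0,0,53,0,0,0,0,53])

```text
clock: 12.35
ee_pos: [0.5513, -0.0662, 0.173]
tool_rot: [-0.0, 0.101, 0.995, 0.0]
force: [6.8, -1.0, -8.2]
opening: 0.0534
grasp_force: 7.9
```

```bash
python3 edge.py | tail -4
```

```text
now ring top edge 223.28 lower edge 214.62
now ring top edge 223.46 lower edge 216.08
now ring top edge 223.46 lower edge 215.62
[np.float64(-8.203525429144078), np.float64(-8.663153817097957), np.float64(-8.494772039611407)] 12.45 [ 0.55133025 -0.06622319  0.17298687] 0.053131635051414314
```

Contact is felt: the tool stalls at z = 0.1730, about 3 N goes into the ring, and the ring's edge in the picture hasn't moved. I'll shut gradually now, raising the tool to cancel the pads' forward swing.

Emit:
arm_command(plan=[0,-0.5,-0.1,0,52,0,-0.5,-0.2,0,51,0,-0.5,-0.2,0,50,0,0,0,0,50,0,0,0,0,50])

```text
clock: 13.12
ee_pos: [0.5509, -0.0673, 0.1736]
tool_rot: [-0.0, 0.101, 0.995, 0.0]
force: [5.3, -0.2, -6.9]
opening: 0.0502
grasp_force: 7.8
```

Emit:
arm_command(plan=[0,-0.5,-0.3,0,49,0,-0.5,-0.2,0,48,0,-0.5,-0.2,0,47,0,0,0,0,47,0,0,0,0,47])

```text
clock: 13.75
ee_pos: [0.5502, -0.0688, 0.1741]
tool_rot: [-0.001, 0.101, 0.995, 0.0]
force: [3.4, 0.1, -7.5]
opening: 0.0473
grasp_force: 8.6
```

```bash
python3 edge.py | tail -4
```

```text
now ring top edge 223.3 lower edge 215.53
now ring top edge 223.24 lower edge 215.48
now ring top edge 223.36 lower edge 216.23
[np.float64(-7.5475979579726555), np.float64(-9.805658268255483), np.float64(-9.96886149603903)] 13.85 [ 0.55014696 -0.06882947  0.17420322] 0.04713020652715767
```

Emit:
arm_command(plan=[0,-0.5,0,0,46,0,-0.5,-0.1,0,45,0,-0.5,-0.1,0,44,0,0,0,0,44,0,0,0,0,44])

```text
clock: 14.52
ee_pos: [0.5497, -0.0704, 0.1747]
tool_rot: [-0.001, 0.101, 0.995, 0.0]
force: [-0.8, 2.4, -7.4]
opening: 0.0443
grasp_force: 9.2
```

Emit:
arm_command(plan=[0,-0.5,-0.1,0,43,0,-0.5,-0.1,0,42,0,-0.5,-0.2,0,41,0,0,0,0,41,0,0,0,0,41])

```text
clock: 15.15
ee_pos: [0.5495, -0.0718, 0.1751]
tool_rot: [-0.001, 0.101, 0.995, 0.0]
force: [-4.3, 3.7, -6.2]
opening: 0.041
grasp_force: 9.8
```

Emit:
arm_command(plan=[0,-0.5,-0.2,0,40,0,-0.5,-0.2,0,39,0,-0.5,-0.2,0,38,0,0,0,0,38,0,0,0,0,38])

```text
clock: 15.78
ee_pos: [0.5491, -0.0733, 0.1754]
tool_rot: [-0.001, 0.101, 0.995, 0.0]
force: [-4.4, 3.0, -7.2]
opening: 0.0384
grasp_force: 11.3
```

```bash
python3 edge.py | tail -4
```

```text
now ring top edge 223.33 lower edge 216.02
now ring top edge 223.38 lower edge 216.38
now ring top edge 223.47 lower edge 215.35
[np.float64(-7.2003217342085195), np.float64(-8.082822918799078), np.float64(-8.551405492334261)] 15.875 [ 0.54911837 -0.07328203  0.17545388] 0.03812780162253505
```

Emit:
arm_command(plan=[0,-0.5,-0.1,0,37,0,-0.5,-0.2,0,36,0,0,-0.1,0,34,0,0,0,0,33,0,0,0,0,32,0,0,0,0,30,0,0,0,0,30], squeeze=25)

```text
clock: 16.8
ee_pos: [0.549, -0.0742, 0.1758]
tool_rot: [-0.001, 0.101, 0.995, 0.0]
force: [-4.7, 2.4, -8.5]
opening: 0.0353
grasp_force: 26.0
```

```bash
python3 edge.py | tail -4; python3 - <<'E'
from h import *
import pickle
s=pickle.load(open('last.pkl','rb'));st=ctrl.observe();print(st['force'],st['opening'],st['grasp_force'])
a=cv2.convertScaleAbs(cv2.resize(s['color'][50:210,260:420],None,fx=3.6,fy=3.6,interpolation=cv2.INTER_CUBIC),alpha=1.9);cv2.imwrite('pics/end.png',a)
E
```

```text
now ring top edge 223.49 lower edge 215.89
now ring top edge 223.62 lower edge 215.79
now ring top edge 223.22 lower edge 216.12
[np.float64(-8.51678754584607), np.float64(-8.012146139984809), np.float64(-8.128952815794012)] 16.9 [ 0.54897584 -0.07418823  0.17580415] 0.035264235474386195
[-3.62122448  3.16645741 -8.85084393] 0.03542906448056371 26.048313081264496
```

View pics/end.png

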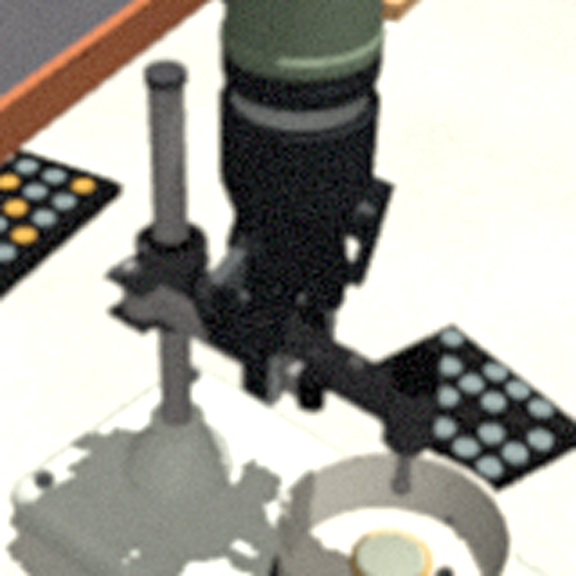

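The sleeve is up against the ring at (172,240) in the crop, the lever lies alongside the bar under the fingers, and the ring's edge still reads about 223.4 mm. The opening is 35.3 mm with 26 N of grip, so the lever is shut.

```bash
python3 -c "
from workcell import ctrl
print(ctrl.sign_off())"
```

```text
the job is handed in; nothing more can be done
None
```

I handed the job in at about 17 s on the clock: the sleeve is up against the ring, the ring hasn't visibly moved, and the fingers are still holding the cam lever shut (35.3 mm opening, 26 N grip).

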